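Tighten the cyclone cup's clutch knob to its first slip

ROBOT

A 7-joint arm with a two-finger parallel gripper is mounted at the origin on the work surface. World frame = base frame: x ahead of the robot, y to its left, z up, the work surface at z = 0. Lengths are in mm, angles in rad, forces in N, time in s.
With the tool pointing down it reaches from about 400 to 875 mm from the base axis. Payload 4.4 kg.
Tool frame: the origin (TCP) lies midway between the tips of the shut fingers; the grasp point (between the pads) lies 19 mm behind it (ctrl.pinch_z is the distance from the TCP to the grasp point, in mm); z points along the fingers, y is the line along which they close (so a half turn about z gives the same grasp; the last joint's range is limited). The gripper opens to 85 mm and grips with 20 to 120 N. Pads are 22 mm wide; open, the fingers measure 114 mm over their backs; the gripper's body (76 mm by 85 mm) begins 54 mm behind the grasp point. The pads swing forward as they close: fully open they stand 13 mm farther back than shut.
Start: joints at [1.127, 0.628, 0.038, 1.517, -0.027, 0.996, -0.02], TCP at [239.798, -604.165, 231.313] pointing down, gripper open.
Joint ranges: [-3.06, 3.06], [-0.37, 2.12], [-1.25, 1.32], [0.18, 2.47], [-1.1, 4.24], [0.23, 1.98], [-2.94, 2.94]. Speed limits (rad/s): [2.57, 2.57, 3.14, 3.14, 3.14, 3.14, 3.14].

INTERFACE

Orientations are given as [roll, pitch, yaw] about the fixed x, y, z axes, in that order (R = Rz(yaw) Ry(pitch) Rx(roll)).
In Python, from cell import read_state, cams, order, ctrl gives the robot as it stands.
- The arm moves only by the tool move_arm, never from a script. Its argument "targets" is text: rows parted by semicolons, each of 7 numbers parted by spaces: the gripper's target within -1 to 1 (fully open at 1, half-way at 0, shut at -1), then the shift along the tool's x, y, z in cm, then the turn, a rotation vector about the tool's x, y, z in degrees. A call has 1 to 5 rows; each row shifts and turns the commanded pose from where the row before left it, along the tool's axes as they then stand; what a row does not reach is not made up. A row lasts 1/12 s, in which the tool goes at most 41.7 mm and 7.16 degrees, less where a joint would pass 70% of its speed; a pose out of reach is approached as far as the arm can. A call with a gripper value outside its range is refused whole. The fingers move at their own pace and stop on an object; the grip force is fixed at half the most. Time passes only in rows, so rows that do not move let the fingers close. It gives the time, the measured TCP pose, the force, the opening and the grip force at its end, in the units of the state.
- read_state(): the state, without advancing time (a new reading comes with each control period).
- cams.get_image(name): name is "scene" or "top" or "wrist"; returns a dict with "color" (420x560x3 uint8, red, green, blue), "fovy" (degrees; the focal length in pixels is half the picture's height over the tangent of half this angle, whatever the lens; pixels are square), "cx", "cy" (the principal point, pixels), "rvec" (rotation vector, rad) and "tvec" (3), from world to camera coordinates, as OpenCV has them. Camera axes: x right, y down, z forward; pixel columns grow to the right and rows downward; lengths in mm; the calibration is good to about 2 mm. A picture is of the moment at which its call begins. There is no depth.
- order.finish_job(): hands the job in; it is judged then, once.
The state is a dict: "clock": time; "qpos": joint angles; "qd": joint speeds; "tau": joint torques, N m; "eef_pos": TCP position; "tool_rot": TCP orientation; "force": force on the tool from outside, world axes, zero at the start; "torque": the same for the moment, N m; "width": finger opening in mm; "gripper_force": force on a finger pad.
Only numpy, scipy, OpenCV 4.12 (cv2) and the standard library are available. Lean on these libraries where they do the work, as an engineer would, in place of code of your own. Each camera call takes 0.05 s, during which the arm holds its last target. There are 200 camera calls.

TASK

The grey cyclone cup with the white pleated filter is ready to go back on the vacuum cleaner: turn its yellow wing knob clockwise until the filter screw is home and the knob's clutch slips for the first time, then stop at once, before the clutch has slipped a tenth of a turn, and let go. Leave the knob of the cup with the smooth blue foam filter as it is.

Things in the scene. Friction and masses are not known exactly. Their poses are not given: they have to be found in the camera images.
- wing_grip (a point): yellow wing knob on the cup with the white pleated filter: upright bar 56 mm long (y), 12 thick (x), 36 tall, turning about the vertical z; this point: on the axis, 10 mm below its top, turns with it. 26 mm below the point: yellow disc 36 mm across; 32 to 42 below: grey collar 54 across; then black plate 68 across. Cup bolted down, 120 across, left or right on the bench; wing top at 186 mm.
- screw (a joint): filter screw with its light grey collar under the knob, rad, growing clockwise from above; hard stop (home) at 1.0, starts 0.55 to 0.95 short of it. Turns with 0.025 N m, stays where left. A red line on the collar (square to the wing before any slip) meets the white line on the black plate when home.
- clutch (a joint): slip of the wing knob against the collar, rad, growing clockwise from above, 0 at the start. Knob and collar turn together until the screw is home; then the clutch slips smoothly at about 0.10 N m, without clicks. Turning the knob back loosens the screw again.
- foam_wing_tip (a point): end of the wing of the other knob, alike in all sizes, on the cup with the smooth blue foam filter; 28 mm out from its axis, 10 mm below the wing's top; it turns easily and is to be left as it is.

How it is judged:
By the outcome, as a careful person would: the job done as asked, in the order asked, and still so for the second after the job is handed in, with the robot touching nothing.
It also fails if it takes over 32 s, if anything falls off the work surface, if the arm or the gripper's body presses on something with over 40 N, if the wrist force passes 120 N, or if a joint passes its speed limit or range.

## Working session

There is one attempt and no reset: what is moved stays moved. The work goes in short steps, Python scripts to look and compute and a tool call to move; the robot and the scene stay as the last step left them, time stands still between calls to the robot, and variables do not carry over. Pictures are saved under pics/ and viewed, at most 10 in all, crops included, and the job is handed in when it is done.

Besides the shell and the picture viewer there is one more tool, called after "Call:" as name(argument=value, ...), one argument or row to a line, values as JSON. move_arm: Moves the arm, as the interface text tells. Its arguments: {"type":"object","properties":{"targets":{"type":"string"}},"required":["targets"]}

```bash
mkdir -p pics; cat > h.py <<'E'
import numpy as np,cv2
from cell import read_state,cams,order,ctrl
def grab(n,f=None):
    im=cams.get_image(n)
    if f: cv2.imwrite(f'pics/{f}.png',im['color'][:,:,::-1])
    return im
def K(im):
    f=im['color'].shape[0]/2/np.tan(np.radians(im['fovy'])/2)
    return np.array([[f,0,im['cx']],[0,f,im['cy']],[0,0,1.]])
def ray(im,uv,z):
    R=cv2.Rodrigues(np.array(im['rvec'],float))[0];t=np.array(im['tvec'],float).ravel()
    uv=np.atleast_2d(uv).astype(float)
    d=(R.T@np.linalg.inv(K(im))@np.c_[uv,np.ones(len(uv))].T).T
    c=-R.T@t
    return c+d*((z-c[2])/d[:,2])[:,None]
def proj(im,P):
    return cv2.projectPoints(np.atleast_2d(P).astype(float),np.array(im['rvec'],float),np.array(im['tvec'],float),K(im),None)[0][:,0]
E
python3 - <<'E'
from h import *
a=grab('top')['color'];b=grab('scene')['color']
cv2.imwrite('pics/a.png',cv2.resize(np.vstack([a,b]),None,fx=.7,fy=.7)[:,:,::-1])
cv2.imwrite('pics/top.png',a[:,:,::-1])
print(read_state())
E
```

```text
{'clock': 0.1, 'qpos': array([ 1.12716544,  0.62924039,  0.03841605,  1.51828442, -0.02697919,
        0.99631417, -0.02001777]), 'qd': array([ 0.00019061, -0.00260531,  0.00039805, -0.00202894,  0.00020695,
       -0.0007426 , -0.00036841]), 'tau': array([ 3.30306706e-03, -5.64533830e+01,  1.23095546e+00, -1.93968809e+01,
        1.14188841e-02,  5.46344629e-03,  1.71262684e-06]), 'eef_pos': array([ 239.61483129, -603.60555196,  230.48386711]), 'tool_rot': array([-3.13986354e+00,  1.78797798e-05,  3.77847307e-01]), 'force': array([-0.04054509,  0.86837104,  0.04187657]), 'torque': array([ 0.01704915,  0.00265923, -0.00093016]), 'gripper_force': 0.0, 'width': 85.5434471808169}
```

View pics/a.png

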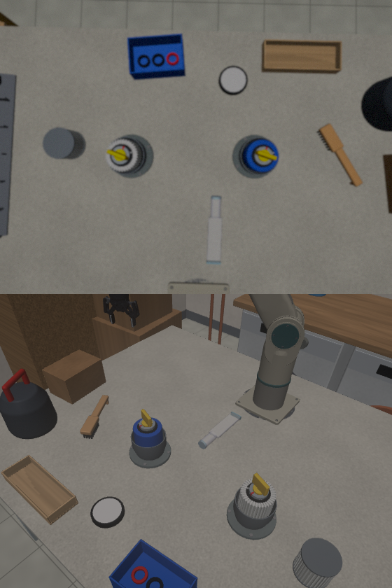

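The white pleated cup is at about (175,222) in the top view (left of the base), and the blue foam cup is at (370,222). Next I measure the wing axis and angle.

```bash
python3 - <<'E'
from h import *
im=grab('top');c=im['color']
hsv=cv2.cvtColor(c,cv2.COLOR_RGB2HSV)
m=cv2.inRange(hsv,(22,130,100),(36,255,255))
n,l,s,ce=cv2.connectedComponentsWithStats(m)
for i in range(1,n):
    if s[i,4]<40: continue
    ys,xs=np.where(l==i)
    P=ray(im,np.c_[xs,ys],186)[:,:2]
    r=cv2.minAreaRect(P.astype(np.float32))
    print(s[i],ce[i],P.mean(0),r)
R=cv2.Rodrigues(np.array(im['rvec']))[0];print('cam',-R.T@np.array(im['tvec']).ravel())
print(ray(im,[[175,222],[370,222]],100))
t=c[190:260,140:220];b=c[190:260,330:410]
cv2.imwrite('pics/b.png',cv2.resize(np.hstack([t,b]),None,fx=5,fy=5,interpolation=cv2.INTER_CUBIC)[:,:,::-1])
E
```

```text
[153 213  27  17 288] [168.02083333 220.375     ] [523.40068505 234.43164641] ((521.947998046875, 238.30755615234375), (31.163454055786133, 50.56643295288086), 2.256152391433716)
[368 214  27  17 267] [379.08988764 221.89138577] [ 530.85707749 -174.97390256] ((532.0299072265625, -178.58709716796875), (31.796968460083008, 47.931270599365234), 10.916158676147461)
cam [508.22844813  10.69777247 942.224934  ]
[[ 521.99258585  244.63086519  100.        ]
 [ 532.69415976 -176.51055597  100.        ]]
```

View pics/b.png

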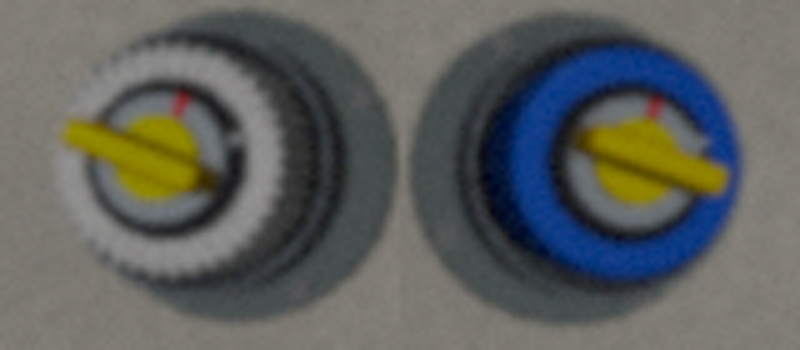

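The image shows the pleated cup's wing bar pointing about 69° in world terms. The red line is near crop pixel (182,103) and the white line near (235,138), which leaves about 0.9 rad to go clockwise. I move above the cup.

Call:
move_arm(
  targets="1 2.3 -2 -0.8 0 0 0;1 2.3 -2 -0.8 0 0 0;1 2.3 -2 -0.8 0 0 0;1 2.3 -2 -0.8 0 0 0;1 2.3 -2 -0.8 0 0 0",
)

```text
clock: 0.57
eef_pos: [310.1, -467.3, 271.4]
tool_rot: [-3.141, 0.0, 0.378]
force: [0.7, -0.3, -0.4]
width: 85.6
gripper_force: 0.0
```

Call:
move_arm(
  targets="1 2.3 -2 -0.8 0 0 0;1 2.3 -2 -0.8 0 0 0;1 2.3 -2 -0.8 0 0 0;1 2.3 -2 -0.8 0 0 0;1 2.3 -2 -0.8 0 0 0",
)

```text
clock: 0.98
eef_pos: [380.1, -331.9, 311.6]
tool_rot: [-3.141, 0.0, 0.378]
force: [0.5, -0.8, -0.4]
width: 85.2
gripper_force: 0.0
```

Call:
move_arm(
  targets="1 2.3 -2 -0.8 0 0 0;1 2.3 -2 -0.8 0 0 0;1 2.3 -2 -0.8 0 0 0;1 2.3 -2 -0.8 0 0 0;1 2.3 -2 -0.8 0 0 0",
)

```text
clock: 1.4
eef_pos: [450.1, -196.6, 351.7]
tool_rot: [-3.141, 0.0, 0.378]
force: [0.3, 0.5, -0.3]
width: 85.4
gripper_force: 0.0
```

Call:
move_arm(
  targets="1 1.5 -2.5 0 0 0 0;1 1.5 -2.5 0 0 0 0;1 1.5 -2.5 0 0 0 0;1 1.5 -2.5 0 0 0 0;1 1.5 -2.5 0 0 0 0",
)

```text
clock: 1.82
eef_pos: [473.2, -52.8, 351.3]
tool_rot: [3.142, 0.0, 0.378]
force: [0.4, -0.4, 0.4]
width: 85.5
gripper_force: 0.0
```

Call:
move_arm(
  targets="1 1.5 -2.5 0 0 0 0;1 1.5 -2.5 0 0 0 0;1 1.5 -2.5 0 0 0 0;1 1.5 -2.5 0 0 0 0;1 1.5 -2.5 0 0 0 0",
)

```text
clock: 2.23
eef_pos: [496.8, 90.9, 351.2]
tool_rot: [3.141, 0.0, 0.378]
force: [-0.2, 0.8, 0.7]
width: 85.4
gripper_force: 0.0
```

Call:
move_arm(
  targets="1 1.5 -2.5 0 0 0 0;1 1.5 -2.5 0 0 0 0;1 1.5 -2.5 0 0 0 0;1 1.5 -2.5 0 0 0 0;1 1.5 -2.5 0 0 0 0",
)

```text
clock: 2.65
eef_pos: [520.5, 234.7, 351.1]
tool_rot: [3.141, 0.001, 0.378]
force: [1.2, -0.3, -0.1]
width: 85.1
gripper_force: 0.0
```

Call:
move_arm(
  targets="1 0 0 0 0 0 -7;1 0 0 0 0 0 -7;1 0 0 0 0 0 -7;1 0 0 0 0 0 -7;1 0 0 0 0 0 -7",
)

```text
clock: 3.07
eef_pos: [520.4, 233.4, 350.9]
tool_rot: [-3.141, 0.001, 0.995]
force: [-0.8, -0.1, 0.4]
width: 85.5
gripper_force: 0.0
```

Call:
move_arm(
  targets="1 0 0 0 0 0 -7;1 0 0 0 0 0 -5;1 0 0 0 0 0 0;1 0 0 0 0 0 0",
)

```text
clock: 3.4
eef_pos: [520.6, 233.2, 351.1]
tool_rot: [-3.141, 0.0, 1.195]
force: [-1.2, -0.5, 0.4]
width: 85.7
gripper_force: 0.0
```

```bash
python3 - <<'E'
from h import *
s=read_state();print(s['clock'],s['eef_pos'],s['tool_rot'],s['qpos'][6])
im=grab('wrist','w1')
R=cv2.Rodrigues(np.array(im['rvec']))[0];print('cam',-R.T@np.array(im['tvec']).ravel(),R[2])
E
```

```text
3.4 [520.56785759 233.21942054 351.0538814 ] [-3.14114467e+00  3.36053228e-04  1.19526730e+00] -1.027984140376321
cam [552.05540291 311.49842969 494.11012821] [-0.12052627 -0.30506456 -0.94467403]
```

View pics/w1.png

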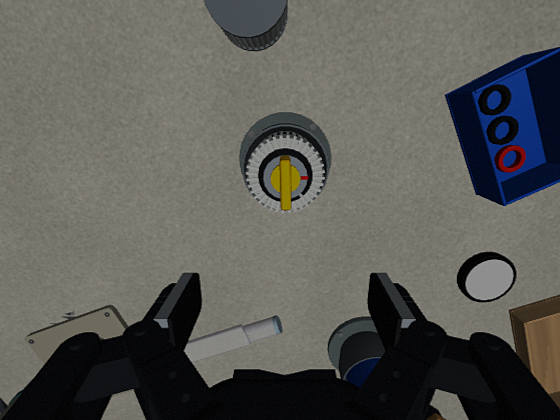

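The wrist view shows the wing vertical at (286,183), the red line at (306,178) and the white line near (302,193). I measure these precisely.

```bash
python3 - <<'E'
from h import *
im=grab('wrist');c=im['color']
hsv=cv2.cvtColor(c,cv2.COLOR_RGB2HSV)
m=cv2.inRange(hsv,(20,120,60),(36,255,255));m[:120]=0;m[250:]=0
# top face: bright
ys,xs=np.where(m>0);print(xs.min(),xs.max(),ys.min(),ys.max())
for y in range(150,216,3):
    r=np.where(m[y]>0)[0]
    if len(r):print(y,r.min(),r.max(),c[y,286].tolist())
r=cv2.inRange(hsv,(0,130,80),(8,255,255))|cv2.inRange(hsv,(172,130,80),(180,255,255))
r[:150]=0;r[210:]=0;r[:,:285]=0;r[:,330:]=0
ry,rx=np.where(r>0);P=ray(im,np.c_[rx,ry],144);print('red',P.mean(0),len(rx),rx.mean(),ry.mean())
cv2.imwrite('pics/w2.png',cv2.resize(c[135:225,235:335],None,fx=6,fy=6,interpolation=cv2.INTER_CUBIC)[:,:,::-1])
E
```

```text
271 300 155 210
156 282 288 [77, 58, 2]
159 282 289 [67, 48, 0]
162 280 289 [143, 127, 0]
165 278 291 [144, 130, 0]
168 275 295 [145, 129, 3]
171 273 297 [142, 127, 0]
174 271 299 [144, 129, 3]
177 271 300 [145, 129, 3]
180 271 299 [143, 128, 1]
183 271 299 [143, 128, 0]
186 273 297 [142, 128, 2]
189 275 295 [142, 126, 0]
192 280 290 [143, 127, 0]
195 280 290 [142, 124, 0]
198 280 290 [143, 127, 1]
201 280 290 [143, 127, 2]
204 281 290 [144, 126, 0]
207 281 290 [144, 126, 2]
210 284 287 [78, 69, 40]
red [546.54967297 232.55530527 144.        ] 28 304.0 177.5
```

View pics/w2.png

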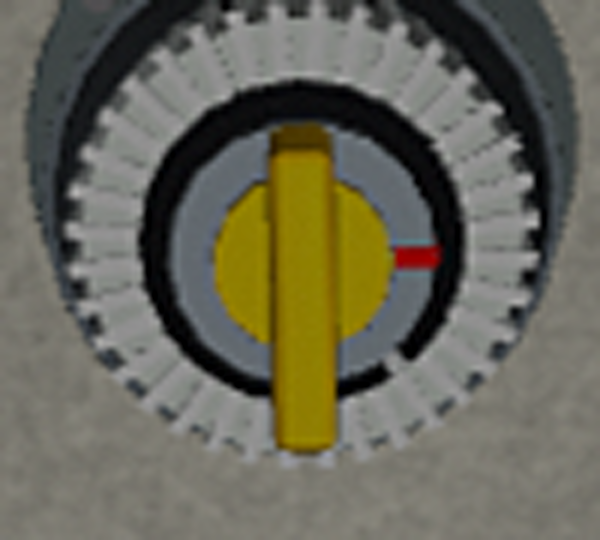

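The crop shows the wing top face from (302,150) to (305,450), the disc centre at (303,263), red at (417,258) and white at (393,365).

```bash
python3 - <<'E'
from h import *
im=grab('wrist')
f=lambda x,y,z: ray(im,[[235+(x+.5)/6-.5,135+(y+.5)/6-.5]],z)[0]
a=f(302,150,186);b=f(305,450,186);d=f(303,263,150);w=f(393,365,134);r=f(417,258,144)
r1=f(394,258,144);r2=f(440,258,144)
pl=[f(140,245,134),f(465,245,134)]
cc=[f(168,255,144),f(436,250,144)]
ctr=(a+b)/2
print('len',np.linalg.norm(a-b),'ctr',ctr,'disc',d,'plate',pl,'col',cc)
print('wing ang',np.degrees(np.arctan2(*(a-b)[1::-1])))
for nm,c in(('ctr',ctr),('disc',d)):
    an=lambda p:np.degrees(np.arctan2(p[1]-c[1],p[0]-c[0]))
    print(nm,an(r),an(w),an(r)-an(w),np.radians(an(r)-an(w)),np.linalg.norm((w-c)[:2]),np.linalg.norm((r2-c)[:2]))
s=read_state();print(s['clock'],s['eef_pos'],s['tool_rot'])
E
```

```text
len 54.75936645450079 ctr [525.56897649 241.5223648  186.        ] disc [525.43265154 241.14945166 150.        ] plate [array([494.31693815, 253.68296533, 134.        ]), array([556.64176176, 229.15935009, 134.        ])] col [array([500.34846241, 251.36306536, 144.        ]), array([550.75812843, 232.62147016, 144.        ])]
wing ang 69.14456350744281
ctr -23.19986266347404 -74.98018144788803 51.78031878441399 0.9037370505202921 32.03920454994548 27.552769552052528
disc -22.208591431766433 -74.56772076621198 52.35912933444554 0.913839200363622 31.715182332456333 27.53601800013178
3.55 [520.57658327 233.42974108 351.25873115] [3.14159056e+00 2.11126627e-04 1.19633736e+00]
```

Call:
move_arm(
  targets="1 0.47 0.08 2 0 0 -0.3;1 0.47 0.08 2 0 0 -0.3;1 0 0 2 0 0 0;1 0 0 2 0 0 0;1 0 0 2 0 0 0",
)

```text
clock: 3.97
eef_pos: [525.5, 241.8, 250.5]
tool_rot: [3.141, -0.0, 1.207]
force: [0.3, -0.3, -0.4]
width: 85.5
gripper_force: 0.0
```

Call:
move_arm(
  targets="1 0 0 2 0 0 0;1 0 0 2 0 0 0;1 0 0 2 0 0 0;1 0 0 2 0 0 0;1 0 0 1.1 0 0 0",
)

```text
clock: 4.38
eef_pos: [524.6, 241.1, 158.2]
tool_rot: [-3.14, 0.002, 1.208]
force: [-0.3, 0.4, -0.9]
width: 85.8
gripper_force: 0.0
```

Call:
move_arm(
  targets="0 0 0 0 0 0 0;0 0 0 0 0 0 0",
)

```text
clock: 4.55
eef_pos: [525.5, 241.8, 160.4]
tool_rot: [-3.141, 0.0, 1.208]
force: [-0.7, 0.8, -0.1]
width: 64.1
gripper_force: 0.0
```

```bash
python3 - <<'E'
from h import *
s=read_state();print(s['clock'],s['eef_pos'],s['tool_rot'],s['torque'],s['width'])
im=grab('wrist','w3')
c=np.array([525.5,241.4,186]);t=np.radians(69.1);d=28*np.array([np.cos(t),np.sin(t),0])
print(proj(im,[c,c+d,c-d]))
cv2.imwrite('pics/w3.png',im['color'][100:,:,::-1])
E
```

```text
4.55 [525.53099884 241.81033366 160.35397804] [-3.14136010e+00  3.41376384e-04  1.20828674e+00] [ 0.02822233 -0.03710831 -0.00662315] 64.08753864003602
[[283.25601315 302.07298739]
 [283.34303498 248.06605173]
 [283.17980004 349.37187921]]
```

View pics/w3.png

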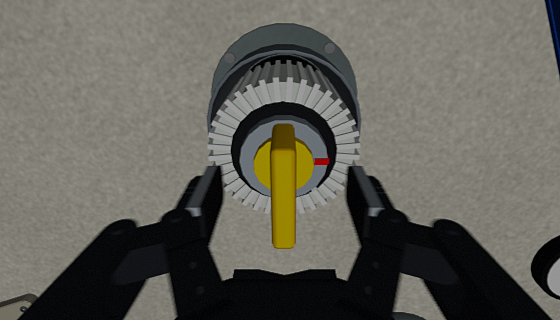

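The wing (column 284) is centred between the fingers, with the pads at about 210 and 358. Closing now.

Call:
move_arm(
  targets="-1 0 0 0 0 0 0;-1 0 0 0 0 0 0;-1 0 0 0 0 0 0;-1 0 0 0 0 0 0;-1 0 0 0 0 0 0",
)

```text
clock: 5.02
eef_pos: [525.2, 242.2, 161.4]
tool_rot: [3.142, -0.001, 1.209]
force: [-2.0, 0.8, 6.0]
width: 11.0
gripper_force: 60.3
```

Call:
move_arm(
  targets="-1 0 0 0 0 0 0;-1 0 0 0 0 0 0;-1 0 0 0 0 0 0",
)

```text
clock: 5.27
eef_pos: [525.2, 242.2, 161.4]
tool_rot: [3.141, -0.001, 1.209]
force: [-2.0, 0.3, 6.1]
width: 10.8
gripper_force: 60.3
```

```bash
cat > st.py <<'E'
from h import *
s=read_state()
print(s['clock'],s['eef_pos'].round(1),np.degrees(s['tool_rot']).round(2),'T',s['torque'].round(4),'F',s['force'].round(1),s['width'],s['gripper_force'],'q7',s['tau'][6],s['qpos'][6])
E
python3 st.py
```

```text
5.2667 [525.2 242.2 161.4] [ 1.7999e+02 -4.0000e-02  6.9260e+01] T [-2.000e-04  4.653e-01 -2.770e-02] F [-2.   0.3  6.1] 10.762498135525421 60.33213257789612 q7 0.027234413428232074 -1.1323536188976517
```

Call:
move_arm(
  targets="-1 0 0 0 0 0 5;-1 0 0 0 0 0 5;-1 0 0 0 0 0 5;-1 0 0 0 0 0 5;-1 0 0 0 0 0 5",
)

```text
clock: 5.68
eef_pos: [525.5, 241.9, 161.4]
tool_rot: [3.141, -0.001, 0.768]
force: [-1.0, -0.8, 4.8]
width: 10.8
gripper_force: 60.3
```

```bash
python3 st.py
```

```text
5.6833 [525.5 241.9 161.4] [ 1.7999e+02 -5.0000e-02  4.4010e+01] T [-0.1673  0.3398  0.0264] F [-1.  -0.8  4.8] 10.849213408502349 60.349273681640625 q7 0.8211121894419193 -1.4766723070698247
```

Call:
move_arm(
  targets="-1 0 0 0 0 0 4;-1 0 0 0 0 0 4;-1 0 0 0 0 0 4;-1 0 0 0 0 0 4;-1 0 0 0 0 0 2",
)

```text
clock: 6.1
eef_pos: [525.7, 241.7, 161.4]
tool_rot: [3.141, -0.001, 0.455]
force: [-1.3, -0.3, 4.1]
width: 10.8
gripper_force: 60.4
```

```bash
python3 st.py; python3 -c "
from h import *
grab('wrist','w4')
im=cv2.imread('pics/w4.png');cv2.imwrite('pics/w4.png',cv2.resize(im[200:320,190:370],None,fx=4,fy=4,interpolation=2))"
```

```text
6.1 [525.7 241.7 161.4] [ 1.7998e+02 -5.0000e-02  2.6070e+01] T [-0.2822  0.2307 -0.0222] F [-1.3 -0.3  4.1] 10.824420391412067 60.39503216743469 q7 0.0581288686953485 -1.7194152886376393
```

View pics/w4.png

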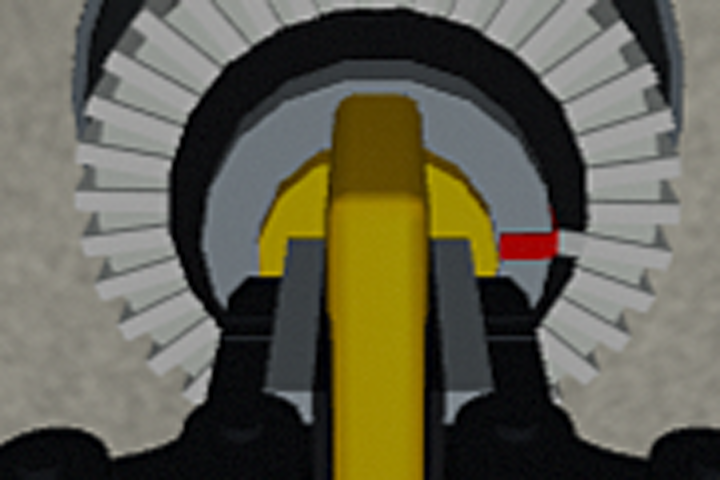

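Red (z 144) runs from crop (500,246) to (556,244), and white (z 134) is near (572,243), so it's nearly home. I work out the remaining angle.

```bash
cat > ang.py <<'E'
from h import *
import sys
im=grab('wrist');c=im['color'];C=np.array([525.5,241.5])
hsv=cv2.cvtColor(c,cv2.COLOR_RGB2HSV)
def an(x,y,z):
    P=ray(im,np.c_[x,y],z)[:,:2].mean(0)-C
    return np.degrees(np.arctan2(P[1],P[0])),np.hypot(*P)
r=cv2.inRange(hsv,(0,150,120),(8,255,255))|cv2.inRange(hsv,(172,150,120),(180,255,255))
r[:220]=0;r[290:]=0;r[:,:290]=0;r[:,360:]=0
y,x=np.where(r>0);a=an(x,y,144);print('red',x.mean(),y.mean(),len(x),a)
# sample plate ring r=31 z=134
th=np.radians(np.arange(-100,-20,.5))
for R in(28.5,30,31.5,33):
  q=proj(im,np.c_[C[0]+R*np.cos(th),C[1]+R*np.sin(th),np.full(len(th),134.)]).astype(np.float32)
  g=cv2.remap(cv2.cvtColor(c,cv2.COLOR_RGB2GRAY),q[:,:1].copy(),q[:,1:].copy(),1)[:,0].astype(float)
  w=g>90
  print(R,g.max(),np.degrees(th[w]).min() if w.any() else None,np.degrees(th[w]).max() if w.any() else None, np.degrees((th*w).sum()/max(w.sum(),1)))
E
python3 ang.py
```

```text
red 321.5 261.42857142857144 84 (np.float64(-67.57265242682358), np.float64(23.43930336716698))
28.5 123.0 -94.5 -71.0 -87.40384615384615
30 122.0 -95.5 -71.5 -86.12499999999999
31.5 159.0 -97.5 -71.5 -76.26666666666668
33 149.0 -78.0 -71.5 -74.75
```

Call:
move_arm(
  targets="-1 0 0 0 0 0 2;-1 0 0 0 0 0 2;-1 0 0 0 0 0 2;-1 0 0 0 0 0 2",
)

```text
clock: 6.53
eef_pos: [525.7, 241.5, 161.4]
tool_rot: [3.141, -0.001, 0.317]
force: [-1.9, -0.8, 5.9]
width: 11.0
gripper_force: 60.5
```

```bash
python3 st.py; python3 ang.py
```

```text
6.5333 [525.7 241.5 161.4] [ 1.7999e+02 -5.0000e-02  1.8180e+01] T [-0.3154  0.3662 -0.0066] F [-1.9 -0.8  5.9] 10.978461165460933 60.49610495567322 q7 0.30954823829233646 -1.8255956211860689
red 321.84090909090907 261.34090909090907 88 (np.float64(-75.07425259700716), np.float64(23.72191309592859))
28.5 120.0 -100.0 -77.5 -91.89999999999999
30 151.0 -100.0 -71.5 -85.75
31.5 152.0 -78.5 -71.5 -75.0
33 153.0 -78.5 -71.5 -75.0
```

Call:
move_arm(
  targets="-1 0 0 0 0 0 2;-1 0 0 0 0 0 2",
)

```text
clock: 6.75
eef_pos: [525.7, 241.4, 161.4]
tool_rot: [3.141, -0.001, 0.248]
force: [-1.3, -1.5, 5.9]
width: 10.7
gripper_force: 60.5
```

```bash
python3 st.py; python3 ang.py
```

```text
6.75 [525.7 241.4 161.4] [ 1.7998e+02 -4.0000e-02  1.4200e+01] T [-0.3818  0.3724  0.1055] F [-1.3 -1.5  5.9] 10.727778198657903 60.54422914981842 q7 0.25558420456945896 -1.8791728785111927
red 321.92134831460675 259.34831460674155 89 (np.float64(-75.6859563012637), np.float64(23.711601922765997))
28.5 121.0 -100.0 -71.5 -93.35000000000001
30 152.0 -100.0 -71.5 -83.32000000000001
31.5 150.0 -79.0 -71.5 -75.25
33 151.0 -78.5 -71.5 -75.0
```

Red moved only 0.6° for a 4° turn, and the torque rose to 0.105 N m, so the clutch has begun to slip. I make one small confirming turn.

Call:
move_arm(
  targets="-1 0 0 0 0 0 2;-1 0 0 0 0 0 2",
)

```text
clock: 6.97
eef_pos: [525.7, 241.4, 161.4]
tool_rot: [3.141, -0.001, 0.178]
force: [-0.1, -0.8, 6.0]
width: 10.7
gripper_force: 60.5
```

```bash
python3 st.py; python3 ang.py
```

```text
6.9667 [525.7 241.4 161.4] [ 1.7998e+02 -4.0000e-02  1.0200e+01] T [-0.4289  0.271   0.0823] F [-0.1 -0.8  6. ] 10.686095497585795 60.54702937602997 q7 0.25672190822660923 -1.932927570236361
red 321.84090909090907 257.04545454545456 88 (np.float64(-75.80672273080384), np.float64(23.693569179813526))
28.5 122.0 -100.0 -71.5 -91.45652173913045
30 160.0 -100.0 -71.5 -77.97222222222223
31.5 149.0 -79.0 -71.5 -75.25
33 153.0 -78.5 -71.5 -75.0
```

Red stays put at the white line and the slip is about 7°. I let go and retreat.

Call:
move_arm(
  targets="1 0 0 0 0 0 0;1 0 0 0 0 0 0;1 0 0 0 0 0 0;1 0 0 0 0 0 0;1 0 0 0 0 0 0",
)

```text
clock: 7.43
eef_pos: [525.5, 241.7, 160.2]
tool_rot: [-3.142, 0.0, 0.179]
force: [-0.5, 0.6, 0.2]
width: 70.6
gripper_force: 0.0
```

Call:
move_arm(
  targets="1 0 0 -1 0 0 0;1 0 0 -2 0 0 0;1 0 0 -3 0 0 0;1 0 0 -3 0 0 0;1 0 0 -3 0 0 0",
)

```text
clock: 7.85
eef_pos: [525.3, 241.6, 282.3]
tool_rot: [-3.141, -0.0, 0.179]
force: [0.8, 0.2, -0.1]
width: 85.0
gripper_force: 0.0
```

Call:
move_arm(
  targets="1 0 0 -3 0 0 0;1 0 0 -3 0 0 0;1 0 0 0 0 0 0;1 0 0 0 0 0 0",
)

```text
clock: 8.18
eef_pos: [526.4, 242.1, 342.9]
tool_rot: [-3.14, -0.005, 0.179]
force: [0.3, 0.3, -0.2]
width: 85.3
gripper_force: 0.0
```

```bash
python3 st.py; python3 -c "
from h import *
im=grab('wrist')
p=proj(im,[[525.5,241.5,150]])[0].astype(int);print(p)
c=im['color'][max(p[1]-50,0):p[1]+50,p[0]-60:p[0]+60]
cv2.imwrite('pics/w5.png',cv2.resize(c,None,fx=6,fy=6,interpolation=2)[:,:,::-1])"
```

```text
8.1833 [526.4 242.1 342.9] [-179.92   -0.27   10.25] T [-0.0278  0.0172  0.0266] F [ 0.3  0.3 -0.2] 85.26934019051347 0.0 q7 0.004972784081473947 -1.9078880389148507
[284 189]
```

View pics/w5.png

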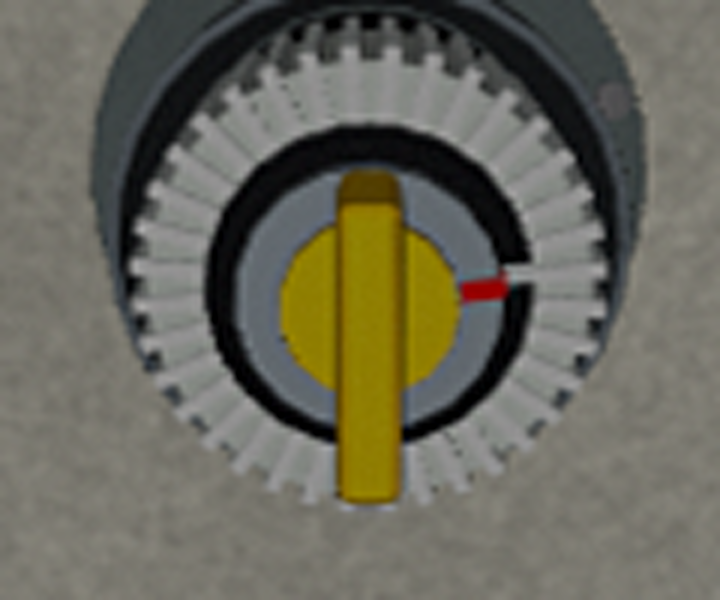

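The red line (485,290) meets the white line (520,272). The wing is about 6–7° past square, so the screw is home with a small slip, and the gripper is clear.

```bash
python3 -c "
from cell import order
print(order.finish_job())"
```

```text
the job is handed in; nothing more can be done
None
```

The filter screw on the white pleated cup is home: I turned its knob clockwise until the clutch slipped about 7° (limit 36°), let go, left the foam cup's knob alone, and handed the job in at about 8 s.

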